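Set the column carriage stop on the mounting rail

TASK

Fit the orange-headed stop nut into the rail at the yellow mark: lower it through the slot, press it down against the spring, turn it a quarter turn and let it rise so that its grooves catch the rail's lips. With the stop locked and let go, slide the white column carriage along the rail until its bumper rests against the stop, which must stay locked on the mark. Leave the bottle, the jar and the spanner alone.

Things in the scene. Friction and masses are not known exactly. Their poses are not given: they have to be found in the camera images.
- rail: Aluminium C-channel fixed to the bench, 54 mm wide, 50 high, ends capped. Origin at bench level on its centre line; y along the rail (-220 to +200 mm), x across, z up. Slot in the top: 22 mm wide, along x = 0. Lips 4 mm thick, top at z = 50 mm; their inner edges (|x| = 11 to 14 mm) turn down to z = 40 mm. Inside 48 mm wide.
- spring_strip (a joint): Sprung steel strip lying inside the rail along its whole length: how far it is pressed down, in m, 0 to 0.016. At 0 its top is 36 mm above the bench. It takes about 5 N to start it down, plus 0.35 N per mm. A nut resting on it unpressed is still between the lips and cannot turn.
- mark: Yellow tape mark, a 10 mm wide stripe across both lips and down the rail's sides. Origin at its middle, on the slot's centre line at the rail's top (50 mm above the bench); axes as the rail's. The stop nut belongs centred on it (within 10 mm along the rail).
- nut_grip (a point): Centre of the orange head of the loose stop nut (110 g), which stands upright in the shallow blue tray (floor 4 mm thick, walls 12 mm high). x along the long side of head and foot, z up; half a turn makes no difference. Head 36 x 14 x 30 mm, to be grasped across the 14 mm, on a stem 14 mm thick; the foot's underside is 51 mm below this point.
- nut_foot (a point): Centre of the underside of the nut's steel foot, 42 (x) x 16 x 12 mm high; two cross grooves in its top, 9 mm wide, 5 deep, lie at x = +-12.5 mm. It passes the slot lengthwise only. Below 28 mm over the bench it turns freely either way (24 is comfortable: about 9 N, head 10 mm clear of the rail). Turned across and let go, it rises to about 33 mm, grooves on the lips' edges.
- carriage (a joint): How far the white column carriage has slid along the rail, in m, growing towards the rail's +y and the mark; 0 to 0.25, starts at 0 to 0.03. It cannot leave the rail or turn; it stays where it is left and takes about 2 N to slide.
- carriage_grip (a point): Centre of the grasp on the carriage's upright blue fin, 14 mm thick (rail x), 30 mm long (rail y); the fin's top is 18 mm above this point, which is 97 mm above the bench, and the carriage's deck 36 mm below it. Axes as the rail's.
- bumper (a point): Middle of the front face (towards the rail's +y) of the carriage's black rubber bumper, 48 mm ahead of the fin's centre; face 40 mm wide, 60 to 100 mm above the bench. Axes as the rail's. It touches the locked stop when the nut's centre is 7 mm ahead of it along the rail's y.
- amber: Bystander: amber glass bottle with blue cap, 66 mm across, 130 mm high. Origin at the centre of its underside.
- clear: Bystander: clear glass jar with blue cap, 60 mm across, 110 mm high. Origin at the centre of its underside.
- spanner: Bystander: steel spanner 150 mm long lying flat on the bench to the right of the rail. Origin on its underside.
Not all that is in view belongs to the job. What is shaped like the part that bears nut_grip but green or turquoise is not meant.

How it is judged:
By the outcome, as a careful person would: the job done as asked, in the order asked, and still so for the second after the job is handed in, with the robot touching nothing.
It also fails if it takes over 64 s, if anything falls off the work surface, if the arm or the gripper's body presses on something with over 40 N, if the wrist force passes 120 N, or if a joint passes its speed limit or range.

ROBOT

A 6-joint arm with a two-finger parallel gripper is mounted at the origin on the work surface. World frame = base frame: x ahead of the robot, y to its left, z up, the work surface at z = 0. Lengths are in m, angles in degrees, forces in N, time in s.
With the tool pointing down it reaches from about 0.25 to 0.725 m from the base axis. Payload 9.7 kg.
Tool frame: the origin (TCP) lies between the finger pads; the fingertips stand 17 mm ahead of it and the grasp point (between the pads) lies 2 mm behind it; z points along the fingers, y is the direction in which the jaws open and shut (so a half turn about z gives the same grasp; the last joint's range is limited). The gripper opens to 85 mm and grips with 20 to 120 N. Pads are 22 mm wide; open, the fingers measure 114 mm over their backs; the gripper's body (76 mm by 85 mm) begins 54 mm behind the grasp point. The pads swing forward as they close: fully open they stand 13 mm farther back than shut.
Start: joints at [-72.078, 4.979, 10.078, 95.1, 0, 90], TCP at [0.169, -0.523, 0.248] pointing down, gripper open.
Joint ranges: [-179.16, 179.16], [-48.56, 103.87], [-65.8, 70.77], [-126.05, 130.52], [-82.76, 87.17], [-180, 180]. Speed limits (degrees/s): [127.2, 127.2, 147.25, 180, 180, 180].

INTERFACE

Orientations are given as [roll, pitch, yaw] about the fixed x, y, z axes, in that order (R = Rz(yaw) Ry(pitch) Rx(roll)).
In Python, from workcell import monitor, cams, order gives the robot as it stands. The module is installed in compiled form; this text tells all that it offers.
- The arm moves only by the shell command python3 -m handwheel 'ROWS' [OPENING] [FORCE]. ROWS is JSON, a list of rows, each a list of 6 numbers: the shift along the tool's x, y, z in m, then the turn, a rotation vector about the tool's x, y, z in degrees. In form: [[tx, ty, tz, wx, wy, wz], ...]. A call has exactly 8 rows; each row shifts and turns the commanded pose from where the row before left it, along the tool's axes as they then stand; what a row does not reach is not made up. A row lasts 1/12 s, in which the tool goes at most 41.7 mm and 7.16 degrees, less where a joint would pass 70% of its speed; a pose out of reach is approached as far as the arm can. A call is refused whole if a number of a shift passes 0.0417 or a number of a turn 7.16, either way. A call with a gripper value outside its range is refused whole. OPENING is the opening, from -1 (shut) to 1 (fully open), set as the call begins (- or left out, the last holds). The fingers move at their own pace and stop on an object; FORCE is the grip in N (left out, the last holds). Time passes only in rows, so rows that do not move let the fingers close, or fill a call up. It gives the time, the measured TCP pose, the force and the opening at its end, in the units of the state.
- monitor.get_obs(): the state, without advancing time (a new reading comes with each control period).
- cams.camera(name): name is "side" or "top"; returns a dict with "img" (480x640x3 uint8, red, green, blue), "depth" (480x640 float32, m along the optical axis (not along the pixel's ray), 0 where there is no reading), "fx", "fy", "cx", "cy" (pixels), "rvec" (rotation vector, rad) and "tvec" (3), from world to camera coordinates, as OpenCV has them. Camera axes: x right, y down, z forward; pixel columns grow to the right and rows downward; lengths in m; the calibration is good to about 2 mm. A picture is of the moment at which its call begins.
- order.job_done(): hands the job in, once; it reports no verdict.
The state is a dict: "time": time; "q": joint angles; "qd": joint speeds; "joint_efforts": joint torques, N m; "ee_pos": TCP position; "tcp_rot": TCP orientation; "wrist_force": force on the tool from outside, world axes, zero at the start; "torque": the same for the moment, N m; "opening": finger opening in m.
Only numpy, scipy, OpenCV 4.12 (cv2) and the standard library are available. Lean on these libraries where they do the work, as an engineer would, in place of code of your own. Each camera call takes 0.05 s, during which the arm holds its last target. There are 200 camera calls.

## Working session

There is one attempt and no reset: what is moved stays moved. The work goes in short steps, Python scripts to look and compute and a shell command to move; the robot and the scene stay as the last step left them, time stands still between calls to the robot, and variables do not carry over. Pictures are saved under pics/ and viewed, about 8 in all and at most 12, crops included, and the job is handed in when it is done.

```bash
mkdir -p pics; cat > h.py <<'E'
import numpy as np, cv2
from workcell import monitor, cams, order
def cam(n):
    c=cams.camera(n); c['R']=cv2.Rodrigues(np.array(c['rvec'],float))[0]; c['t']=np.array(c['tvec'],float).ravel(); return c
def ray(c,u,v,z):
    d=c['R'].T@np.array([(u-c['cx'])/c['fx'],(v-c['cy'])/c['fy'],1.]); o=-c['R'].T@c['t']
    return o+d*(z-o[2])/d[2]
def cloud(c):
    v,u=np.mgrid[:480,:640]; D=c['depth']
    P=np.stack([(u-c['cx'])/c['fx']*D,(v-c['cy'])/c['fy']*D,D],-1)
    return (P-c['t'])@c['R']
def proj(c,p):
    q=c['R']@np.array(p)+c['t']; return c['fx']*q[0]/q[2]+c['cx'],c['fy']*q[1]/q[2]+c['cy']
def save(c,f,box=None,s=1):
    im=c['img'][:,:,::-1]
    if box: im=im[box[1]:box[3],box[0]:box[2]]
    cv2.imwrite('pics/'+f,cv2.resize(im,None,fx=s,fy=s,interpolation=cv2.INTER_CUBIC))
E
python3 - <<'E'
from h import *
for n in('top','side'):
    c=cam(n); save(c,n+'0.png'); print(n,-c['R'].T@c['t'],c['R'][2],c['fx'])
    hsv=cv2.cvtColor(c['img'],cv2.COLOR_RGB2HSV);P=cloud(c)
    for nm,lo,hi in(('orange',(5,150,120),(18,255,255)),('yellow',(22,130,120),(35,255,255)),('green',(40,80,60),(95,255,255)),('blue',(100,110,60),(125,255,255))):
        m=cv2.inRange(hsv,lo,hi);k,l,s,ce=cv2.connectedComponentsWithStats(m)
        for i in range(1,k):
            if s[i,4]>40: 
                q=P[(l==i)&(c['depth']>0)]
                print(nm,s[i],ce[i].round(1),np.median(q,0).round(3) if len(q) else None, q[:,2].max().round(3) if len(q) else None)
print(monitor.get_obs())
E
```

```text
top [0.34601826 0.01688687 1.10471512] [ 0.186138   -0.01288575 -0.98243911] 486.4691671938628
orange [356 269  12  17  93] [361.4 277.1] [ 0.456 -0.084  0.069] 0.075
yellow [ 471   75  169  297 2047] [547.6 175.8] [ 0.76  -0.522  0.001] 0.008
yellow [  0  77 142   6 535] [63.8 79.5] [ 0.956  0.628 -0.   ] 0.008
yellow [206  76 218   5 930] [316.7  78.1] [ 0.955 -0.006 -0.   ] 0.007
yellow [444  76  12   4  43] [449.4  77.5] [ 0.955 -0.323  0.   ] 0.003
green [298 275  14  20 130] [304.5 284.6] [0.442 0.037 0.065] 0.069
green [405 289  16  16  63] [411.5 296.9] [ 0.416 -0.198  0.01 ] 0.042
green [411 288  16  14 105] [418.5 294.7] [ 0.416 -0.206  0.065] 0.07
green [300 313  19  15 138] [308.8 319.5] [0.368 0.028 0.064] 0.07
blue [425  63  20  19 291] [434.3  72. ] [ 0.958 -0.281  0.02 ] 0.025
blue [ 115   68   90   53 2666] [160.   94.3] [0.897 0.376 0.034] 0.048
blue [454  74  20  19 293] [463.7  83.3] [ 0.929 -0.351  0.02 ] 0.026
blue [377 201  14   8  85] [383.5 204.4] [ 0.604 -0.131  0.114] 0.118
blue [147 252  26  25 513] [159.6 264.2] [0.482 0.333 0.109] 0.117
blue [ 337  256  
[... 1299 characters left out ...]
64] [595.3 399.3] [ 0.929 -0.353  0.021] 0.025
{'time': 0.1, 'q': array([-7.20778768e+01,  5.01076825e+00,  1.00407749e+01,  9.50996977e+01,
       -4.44871142e-04,  9.00010481e+01]), 'qd': array([ 0.03730284, -0.06516273,  0.18907951,  0.02851119,  0.12933505,
        0.04908768]), 'joint_efforts': array([ 8.56959614e-04, -5.21562123e+01,  4.65652263e+01,  1.59653270e-02,
        3.43007730e-05,  2.00024436e-05]), 'ee_pos': array([ 0.16919336, -0.52314877,  0.24764285]), 'tcp_rot': array([-1.79930309e+02,  4.46145620e-04,  1.79210757e+01]), 'wrist_force': array([-0.11366553,  0.34740144, -0.52549397]), 'torque': array([-0.0115921 , -0.00416247, -0.02270659]), 'opening': 0.08532015358821791}
```

View pics/top0.png

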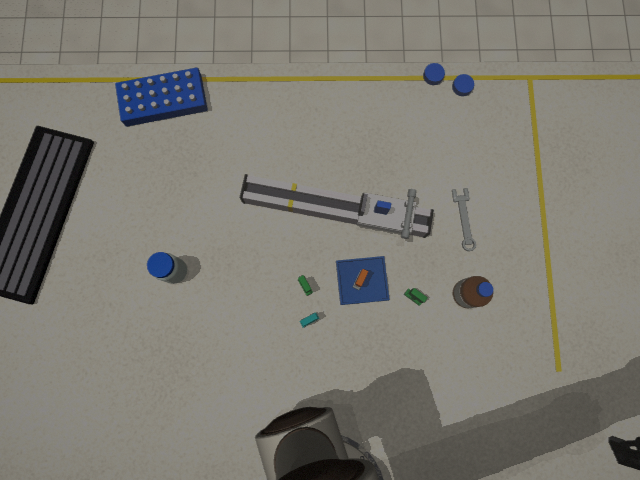

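View pics/side0.png

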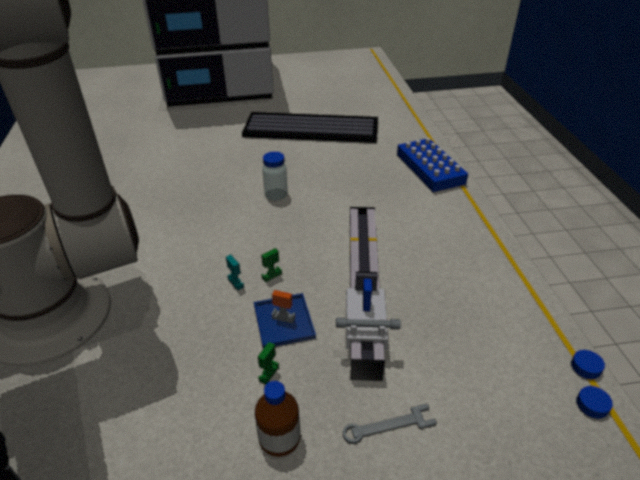

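The top view shows the rail from (243,188) to (432,222), with the mark near (293,195) and the fin at (383,205). A grey bar lies across the carriage at (410,213). There are four nut-shaped parts: orange (361,277) in the blue tray, green (305,285), green (415,296) and turquoise (309,319). Only the orange one, in the tray, fits. I'll confirm it in a crop and measure.

```bash
python3 - <<'E'
from h import *
C={n:cam(n) for n in('top','side')}
a=C['top']['img'][150:320,235:475];b=C['side']['img'][190:400,230:430]
a=cv2.resize(a,(780,552),interpolation=2);b=cv2.resize(b,(630,600)[:2],interpolation=2)
cv2.imwrite('pics/c_top.png',a[:,:,::-1]);cv2.imwrite('pics/c_side.png',cv2.resize(C['side']['img'][190:400,230:430],(570,598),interpolation=2)[:,:,::-1])
P=cloud(C['top']);I=C['top']['img']
# orange head top
for n,c in C.items():
    hsv=cv2.cvtColor(c['img'],cv2.COLOR_RGB2HSV);P=cloud(c)
    m=cv2.inRange(hsv,(4,120,80),(20,255,255)); 
    if n=='top': m[:,:340]=0;m[:,390:]=0
    else: m[:280]=0;m[310:]=0;m[:,:260]=0;m[:,310:]=0
    v,u=np.nonzero(m);X=np.array([ray(c,i,j,.070) for i,j in zip(u,v)]);q=P[v,u]
    top=q[:,2]>.064
    for nm,s in(('all',np.ones(len(u),bool)),('top',top)):
        r=cv2.minAreaRect((X[s,:2]*1000).astype(np.float32)); print(n,'nut',nm,s.sum(),X[s].mean(0).round(4),r)
    # rail: height band near 50mm
    s=(P[...,2]>.043)&(P[...,2]<.057)&(P[...,0]>.52)&(P[...,0]<.72)&(P[...,1]>-.28)&(P[...,1]<.2)
    Q=P[s];r=cv2.minAreaRect((Q[:,:2]*1000).astype(np.float32));print(n,'rail',r,s.sum(), np.polyfit(Q[:,1],Q[:,0],1))
    y=cv2.inRange(hsv,(20,70,70),(36,255,255))>0
    v,u=np.nonzero(y&s);X=np.array([ray(c,i,j,.05) for i,j in zip(u,v)]);print(n,'mark',len(u),X.mean(0) if len(u) else 0,(X.min(0),X.max(0)) if len(u) else 0)
    f=(cv2.inRange(hsv,(100,100,40),(125,255,255))>0)&(P[...,2]>.075)&(P[...,0]>.55)&(P[...,0]<.66)&(P[...,1]<-.05)
    v,u=np.nonzero(f&(P[...,2]>.108)); X=np.array([ray(c,i,j,.115) for i,j in zip(u,v)]);print(n,'fin',len(u),X.mean(0),cv2.minAreaRect((X[:,:2]*1000).astype(np.float32)))
E
```

```text
top nut all 107 [ 0.4551 -0.0848  0.07  ] ((455.52679443359375, -84.94721984863281), (13.294306755065918, 35.66667175292969), 62.11607360839844)
top nut top 107 [ 0.4551 -0.0848  0.07  ] ((455.52679443359375, -84.94721984863281), (13.294306755065918, 35.66667175292969), 62.11607360839844)
top rail ((624.1439208984375, -34.377899169921875), (432.7068176269531, 73.67473602294922), 77.55907440185547) 2300 [0.2122273  0.62886138]
top mark 74 [0.64418448 0.06432934 0.05      ] (array([0.61590873, 0.05487466, 0.05      ]), array([0.67159674, 0.07511672, 0.05      ]))
top fin 87 [ 0.60307358 -0.13122893  0.115     ] ((603.0474853515625, -131.0869140625), (28.50606346130371, 13.583147048950195), 79.67536163330078)
side nut all 118 [ 0.4567 -0.0882  0.07  ] ((456.9297790527344, -88.33954620361328), (16.361515045166016, 34.28184509277344), 64.4731216430664)
side nut top 118 [ 0.4567 -0.0882  0.07  ] ((456.9297790527344, -88.33954620361328), (16.361515045166016, 34.28184509277344), 64.4731216430664)
side rail ((624.5930786132812, -33.82530212402344), (437.00958251953125, 71.06141662597656), 78.55626678466797) 1830 [0.19808626 0.63012495]
side mark 57 [0.64267817 0.06579771 0.05      ] (array([0.61734972, 0.05687163, 0.05      ]), array([0.67147527, 0.07544806, 0.05      ]))
side fin 122 [ 0.60306807 -0.13452571  0.115     ] ((603.4105834960938, -134.70745849609375), (36.755828857421875, 13.781453132629395), 77.1097640991211)
```

View pics/c_top.png

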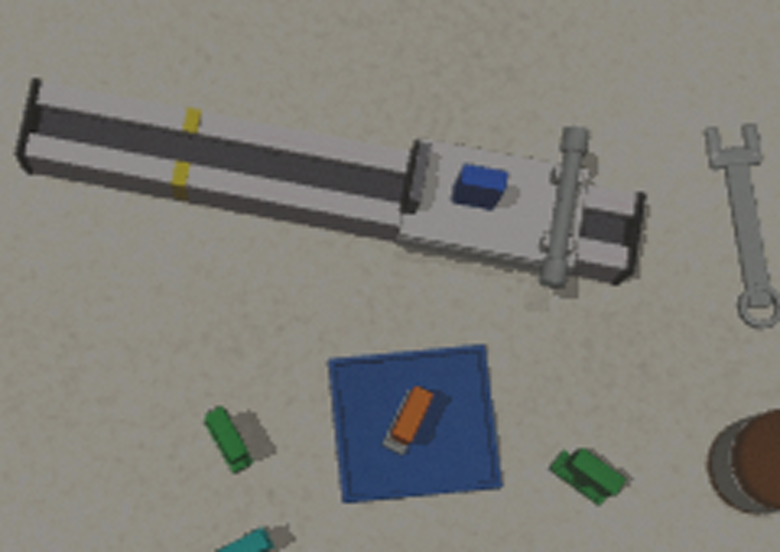

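View pics/c_side.png

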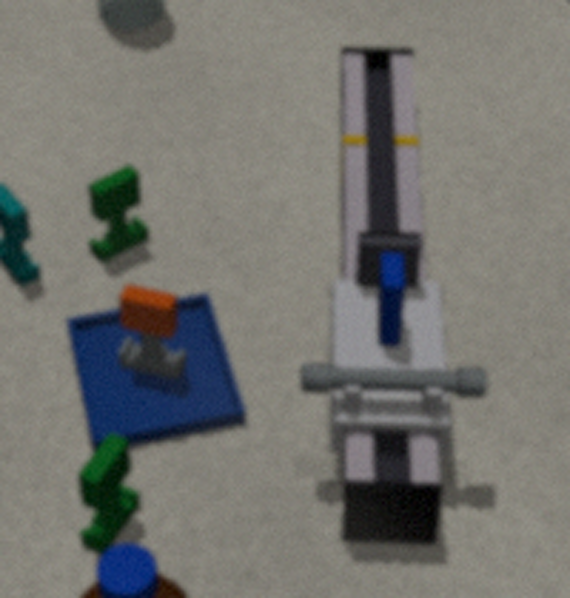

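The crops confirm the orange nut, standing upright in the blue tray at top-image (361,277), with its long side at yaw ≈ -28°. The grey bar is the column in the carriage's cradle. Next I'll move above the nut and refine the rail fit.

```bash
cat >> h.py <<'E'
from scipy.spatial.transform import Rotation as Ro
def to(x,y,z,yaw):
    o=monitor.get_obs();R=Ro.from_euler('xyz',o['tcp_rot'],degrees=True);T=Ro.from_euler('xyz',[180,0,yaw],degrees=True)
    d=R.inv().apply(np.array([x,y,z])-o['ee_pos']);w=(R.inv()*T).as_rotvec(degrees=True)
    print('t',round(o['time'],2),'pos',o['ee_pos'].round(4),'rpy',o['tcp_rot'].round(2),'F',o['wrist_force'].round(1),'op',round(o['opening'],4),'SHIFT',d.round(4),'TURN',w.round(2))
E
python3 -m handwheel '[[0.0255,-0.0205,0,0,0,0],[0.0255,-0.0205,0,0,0,0],[0.0255,-0.0205,0,0,0,0],[0.0255,-0.0205,0,0,0,0],[0.0255,-0.0205,0,0,0,0],[0.0255,-0.0205,0,0,0,0],[0.0255,-0.0205,0,0,0,0],[0.0255,-0.0205,0,0,0,0]]' 1 60
python3 -m handwheel '[[0.0255,-0.0205,0,0,0,0],[0.0255,-0.0205,0,0,0,0],[0.0255,-0.0205,0,0,0,0],[0.0255,-0.0205,0,0,0,0],[0.0255,-0.0205,0,0,0,0],[0.0255,-0.0205,0,0,0,0],[0.0255,-0.0205,0,0,0,0],[0.0255,-0.0205,0,0,0,0]]'
python3 -m handwheel '[[0,0,0.012,0,0,6.5],[0,0,0.012,0,0,6.5],[0,0,0.012,0,0,6.5],[0,0,0.012,0,0,6.5],[0,0,0.012,0,0,6.5],[0,0,0.012,0,0,6.5],[0,0,0.012,0,0,6.5],[0,0,0.012,0,0,0]]'
python3 - <<'E'
from h import *
to(.4555,-.0855,.055,-28)
C={n:cam(n) for n in('top','side')}
for n,c in C.items():
    P=cloud(c);g=c['img'].min(2).astype(int)
    s=(abs(P[...,2]-.05)<.008)&(P[...,1]>-.07)&(P[...,1]<.155)&(abs(P[...,0]-.63-.2*P[...,1])<.035)
    v,u=np.nonzero(s);X=np.array([ray(c,i,j,.05) for i,j in zip(u,v)])[:,:2]
    sl=.2
    for k in range(3):
        d=np.array([sl,1])/np.hypot(sl,1);nrm=np.array([d[1],-d[0]])
        a=X@d;b=X@nrm
        mids=[];
        for t in np.arange(a.min()+.01,a.max()-.01,.01):
            q=b[abs(a-t)<.005]
            if len(q)>8: mids.append((t,(np.percentile(q,2)+np.percentile(q,98))/2,np.ptp(q)))
        mids=np.array(mids);p=np.polyfit(mids[:,0],mids[:,1],1);sl=np.tan(np.arctan(sl)+np.arctan(p[0]))
    print(n,'rail tilt deg',np.degrees(np.arctan(sl)),'centre x at y=.065:',np.polyval(p,.065*d[1]+.643*d[0])/nrm[0]+.065*d[0]/d[1],'w',np.median(mids[:,2]),len(mids))
E
```

```text
time: 0.87
ee_pos: [0.3133, -0.303, 0.2483]
tcp_rot: [180.0, -0.0, 17.9]
wrist_force: [0.8, -0.2, -0.7]
opening: 0.0855
time: 1.53
ee_pos: [0.4571, -0.0841, 0.2483]
tcp_rot: [180.0, -0.0, 17.9]
wrist_force: [1.0, -0.8, -0.1]
opening: 0.085
time: 2.2
ee_pos: [0.4311, -0.161, 0.1515]
tcp_rot: [-176.7, 0.4, -22.3]
wrist_force: [-0.6, -0.5, -0.1]
opening: 0.0857
t 2.2 pos [ 0.4311 -0.161   0.1515] rpy [-176.74    0.4   -22.32] F [-0.6 -0.5 -0.1] op 0.0857 SHIFT [-0.0055 -0.0735  0.1009] TURN [-3.24  0.56  5.66]
top rail tilt deg 11.682488926260904 centre x at y=.065: 0.6433382187466057 w 0.05528902369404204 22
side rail tilt deg 12.295753222000226 centre x at y=.065: 0.6440063914048888 w 0.05313440964101068 22
```

```bash
python3 -m handwheel '[[0,0,0,0,0,0],[0,0,0,0,0,0],[0,0,0,0,0,0],[0,0,0,0,0,0],[0,0,0,0,0,0],[0,0,0,0,0,0],[0,0,0,0,0,0],[0,0,0,0,0,0]]' >/dev/null; python3 - <<'E'
from h import *
to(.4555,-.0855,.055,-28);o=monitor.get_obs();print(o['q'].round(2),o['qd'].round(2),o['joint_efforts'].round(1))
E
```

```text
t 2.97 pos [ 0.4327 -0.1576  0.1524] rpy [-176.74    0.37  -21.86] F [ 0.3  0.7 -0.3] op 0.0856 SHIFT [-0.005  -0.0698  0.1015] TURN [-3.24  0.54  6.13]
[-21.91  -7.81 -13.11  85.07   3.26 179.94] [-0.18 -0.05 -0.14 -0.01 -0.03  0.04] [  0.1 -38.4  47.    0.1   0.2  -0. ]
```

Joint 6 reached its limit, because yaw = q1+180−q6. I'll use the equivalent grasp half a turn away: yaw 152 for the grasp, 78.3 to insert and 168.3 to lock.

```bash

python3 -m handwheel '[[0,0,0,-3.24,0.54,-1],[-0.002,-0.023,0,0,0,0],[-0.001,-0.023,0,0,0,0],[-0.001,-0.023,0,0,0,0],[0,0,0,0,0,-7],[0,0,0,0,0,-7],[0,0,0,0,0,-7],[0,0,0,0,0,-7]]'
python3 -m handwheel '[[0,0,0,0,0,-7],[0,0,0,0,0,-7],[0,0,0,0,0,-7],[0,0,0,0,0,-7],[0,0,0,0,0,-7],[0,0,0,0,0,-7],[0,0,0,0,0,-7],[0,0,0,0,0,-7]]' >/dev/null
python3 -m handwheel '[[0,0,0,0,0,-7],[0,0,0,0,0,-7],[0,0,0,0,0,-7],[0,0,0,0,0,-7],[0,0,0,0,0,-7],[0,0,0,0,0,-7],[0,0,0,0,0,-7],[0,0,0,0,0,-7]]'
python3 -m handwheel '[[0,0,0,0,0,-7],[0,0,0,0,0,-7],[0,0,0,0,0,-7],[0,0,0,0,0,-7],[0,0,0,0,0,-5],[0,0,0,0,0,0],[0,0,0,0,0,0],[0,0,0,0,0,0]]'
python3 - <<'E'
from h import *
to(.4555,-.0855,.055,152.5)
E
```

```text
time: 3.63
ee_pos: [0.4384, -0.1309, 0.1533]
tcp_rot: [-178.4, -1.1, 10.6]
wrist_force: [0.2, 0.2, 0.7]
opening: 0.0854
time: 4.97
ee_pos: [0.4384, -0.1309, 0.1533]
tcp_rot: [178.4, -1.1, 122.7]
wrist_force: [0.1, 0.3, -0.0]
opening: 0.0853
time: 5.63
ee_pos: [0.4383, -0.1315, 0.1532]
tcp_rot: [178.1, -0.1, 155.1]
wrist_force: [-0.2, -1.4, 0.2]
opening: 0.0853
t 5.63 pos [ 0.4383 -0.1315  0.1532] rpy [ 1.7812e+02 -5.0000e-02  1.5509e+02] F [-0.2 -1.4  0.2] op 0.0853 SHIFT [0.0036 0.0457 0.0998] TURN [ 1.88 -0.09  2.59]
```

```bash

python3 -m handwheel '[[0,0,0,1.88,-0.09,2.6],[0.0015,0.0145,0.01,0,0,0],[0.0015,0.0145,0.01,0,0,0],[0.0015,0.0145,0.01,0,0,0],[0,0,0,0,0,0],[0,0,0,0,0,0],[0,0,0,0,0,0],[0,0,0,0,0,0]]'
python3 - <<'E'
from h import *
to(.4555,-.0855,.055,152.5)
c=cam('top');save(c,'t1.png',(300,200,440,320),5)
m=cv2.inRange(cv2.cvtColor(c['img'],cv2.COLOR_RGB2HSV),(4,120,80),(20,255,255));m[:,:340]=0;m[:,390:]=0;print((m>0).sum())
E
```

```text
time: 6.3
ee_pos: [0.4543, -0.0917, 0.1238]
tcp_rot: [-180.0, 0.1, 152.6]
wrist_force: [0.4, 0.5, 0.4]
opening: 0.0852
t 6.3 pos [ 0.4543 -0.0917  0.1238] rpy [-1.7997e+02  6.0000e-02  1.5257e+02] F [0.4 0.5 0.4] op 0.0852 SHIFT [0.0018 0.0061 0.0688] TURN [-0.03  0.06  0.07]
0
```

View pics/t1.png

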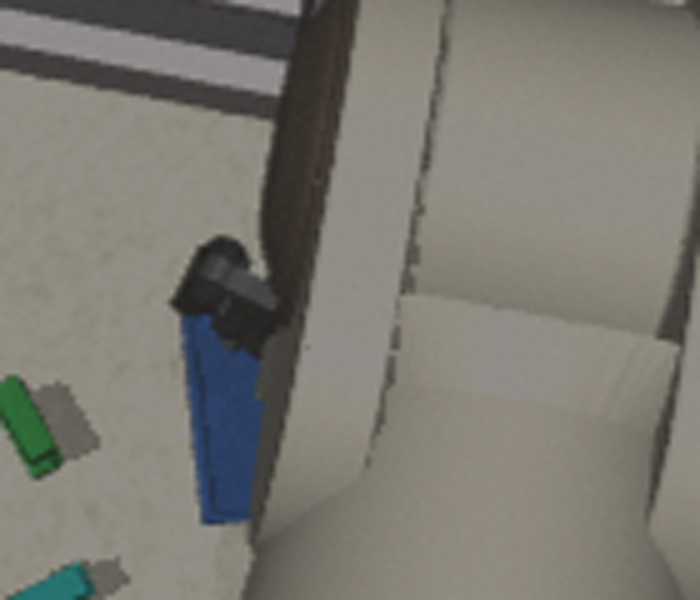

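The arm hides the nut from the top camera; only the left finger shows, at about (345,257), beside the tray. I'll descend on the measured position and grip.

```bash

python3 -m handwheel '[[0.0009,0.003,0.01,0,0,0],[0.0009,0.003,0.012,0,0,0],[0,0,0.012,0,0,0],[0,0,0.012,0,0,0],[0,0,0.012,0,0,0],[0,0,0.01,0,0,0],[0,0,0,0,0,0],[0,0,0,0,0,0]]'
python3 -m handwheel '[[0,0,0,0,0,0],[0,0,0,0,0,0],[0,0,0,0,0,0],[0,0,0,0,0,0],[0,0,0,0,0,0],[0,0,0,0,0,0],[0,0,0,0,0,0],[0,0,0,0,0,0]]' -1 60
python3 - <<'E'
from h import *
to(.4555,-.0855,.150,152.5)
c=cam('side');save(c,'s1.png',(220,230,380,350),4)
E
```

```text
time: 7.02
ee_pos: [0.4548, -0.085, 0.0544]
tcp_rot: [-179.9, -0.1, 152.6]
wrist_force: [-0.4, 0.0, 1.0]
opening: 0.0854
time: 7.68
ee_pos: [0.4554, -0.0852, 0.0554]
tcp_rot: [-180.0, 0.0, 152.6]
wrist_force: [-0.9, 0.0, 2.4]
opening: 0.0134
t 7.68 pos [ 0.4554 -0.0852  0.0554] rpy [-1.7996e+02  3.0000e-02  1.5263e+02] F [-0.9  0.   2.4] op 0.0134 SHIFT [-0.0003 -0.0003 -0.0946] TURN [-0.04  0.03  0.13]
```

View pics/s1.png

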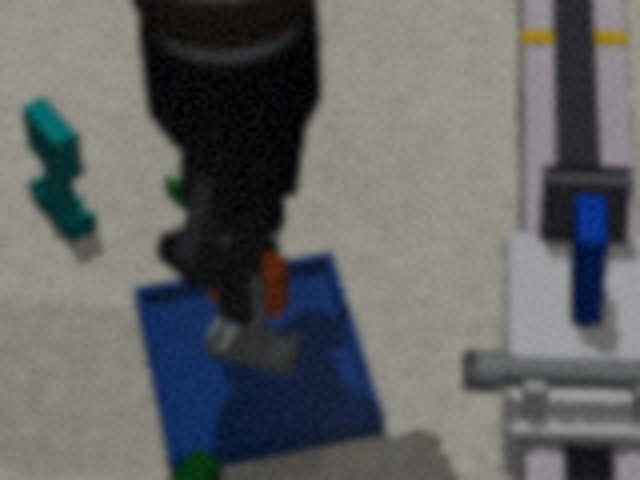

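Gripped: the opening is 13.4 mm and the orange head shows between the fingers at side (285,300). I'll lift it, carry it to the mark and turn it in line with the slot.

```bash

python3 -m handwheel '[[0,0,-0.01,0,0,0],[0,0,-0.025,0,0,0],[0,0,-0.035,0,0,0],[0,0,-0.035,0,0,0],[0,0,-0.02,0,0,0],[-0.01,0.022,0,0,0,0],[-0.01,0.022,0,0,0,0],[-0.01,0.022,0,0,0,0]]'
python3 -m handwheel '[[-0.01,0.022,0,0,0,0],[-0.01,0.022,0,0,0,0],[-0.01,0.022,0,0,0,0],[-0.01,0.022,0,0,0,0],[-0.01,0.022,0,0,0,0],[-0.01,0.022,0,0,0,0],[-0.008,0.022,0,0,0,0],[0,0,0,0,0,0]]'
python3 -m handwheel '[[0,0,0,0,0,6.8],[0,0,0,0,0,6.8],[0,0,0,0,0,6.8],[0,0,0,0,0,6.8],[0,0,0,0,0,6.8],[0,0,0,0,0,6.8],[0,0,0,0,0,6.8],[0,0,0,0,0,6.8]]'
python3 -m handwheel '[[0,0,0,0,0,6.8],[0,0,0,0,0,6.8],[0,0,0,0,0,6.6],[0,0,0,0,0,0],[0,0,0,0,0,0],[0,0,0,0,0,0],[0,0,0,0,0,0],[0,0,0,0,0,0]]'
python3 - <<'E'
from h import *
to(.6436,.065,.115,78)
E
```

```text
time: 8.4
ee_pos: [0.5131, -0.0397, 0.1814]
tcp_rot: [180.0, 0.1, 152.6]
wrist_force: [0.8, -1.1, -0.7]
opening: 0.0133
time: 9.07
ee_pos: [0.6454, 0.0679, 0.179]
tcp_rot: [-180.0, -0.0, 152.7]
wrist_force: [1.3, 0.5, -0.9]
opening: 0.0133
time: 9.73
ee_pos: [0.6431, 0.0651, 0.1804]
tcp_rot: [-180.0, 0.0, 97.9]
wrist_force: [0.2, -0.7, -1.6]
opening: 0.013
time: 10.4
ee_pos: [0.6434, 0.0653, 0.1801]
tcp_rot: [-180.0, 0.0, 78.1]
wrist_force: [-0.8, -0.6, -0.7]
opening: 0.0133
t 10.4 pos [0.6434 0.0653 0.1801] rpy [-1.800e+02  4.000e-02  7.814e+01] F [-0.8 -0.6 -0.7] op 0.0133 SHIFT [-0.0002  0.0002  0.0651] TURN [-0.    0.04  0.14]
```

```bash

python3 -m handwheel '[[0,0,0.015,0,0,0.1],[0,0,0.015,0,0,0],[0,0,0.015,0,0,0],[0,0,0.01,0,0,0],[0,0,0.01,0,0,0],[0,0,0,0,0,0],[0,0,0,0,0,0],[0,0,0,0,0,0]]'
python3 - <<'E'
from h import *
to(.6436,.065,.115,78)
c=cam('side');u,v=map(int,proj(c,(.6436,.065,.08)));print(u,v);save(c,'s2.png',(u-60,v-45,u+60,v+45),6)
P=cloud(c);hsv=cv2.cvtColor(c['img'],cv2.COLOR_RGB2HSV);m=(cv2.inRange(hsv,(4,110,50),(20,255,255))>0)&(P[...,2]>.07)&(P[...,1]>0)&(P[...,1]<.12)&(P[...,0]>.6)&(P[...,0]<.7)
Q=P[m];print(len(Q),Q.min(0),np.median(Q,0),Q.max(0))
th=np.radians(78);d=np.array([np.cos(th),np.sin(th)]);a=(Q[:,:2]-np.array([.6436,.065]));print('along',np.percentile(a@d,[5,50,95]),'across',np.percentile(a@np.array([d[1],-d[0]]),[5,50,95]))
E
```

```text
time: 11.07
ee_pos: [0.6438, 0.0653, 0.1159]
tcp_rot: [179.9, 0.0, 77.9]
wrist_force: [-1.0, -0.7, -0.4]
opening: 0.013
t 11.07 pos [0.6438 0.0653 0.1159] rpy [1.7994e+02 2.0000e-02 7.7950e+01] F [-1.  -0.7 -0.4] op 0.013 SHIFT [-0.0003 -0.0002  0.0009] TURN [ 0.06  0.02 -0.05]
362 227
155 [0.63489961 0.04302616 0.09003669] [0.64291968 0.05081123 0.12779744] [0.65296382 0.08055418 0.13738632]
along [-0.01930093 -0.01328297  0.01149744] across [-0.00440537  0.00155551  0.00796226]
```

View pics/s2.png

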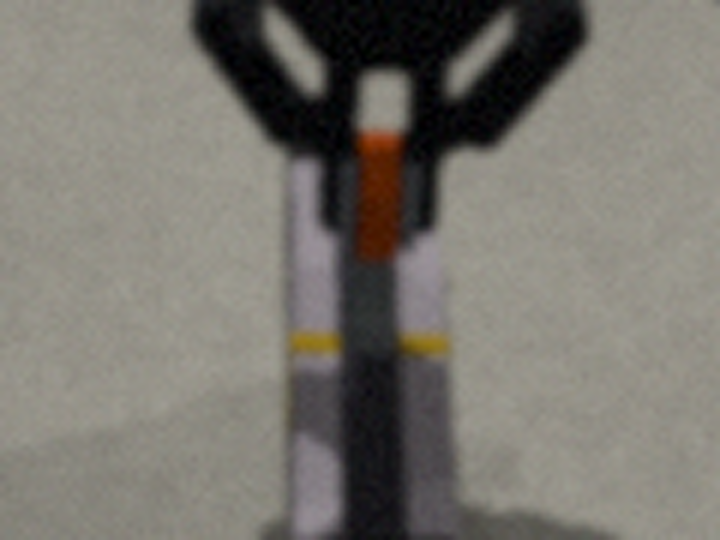

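The end of the head faces the camera at (362,220), and the foot is in line with the slot over the yellow mark at side (362,239). I'll lower it to just above the strip.

```bash

python3 -m handwheel '[[0,0,0.004,0,0,0],[0,0,0.004,0,0,0],[0,0,0.004,0,0,0],[0,0,0.004,0,0,0],[0,0,0.004,0,0,0],[0,0,0.004,0,0,0],[0,0,0.003,0,0,0],[0,0,0,0,0,0]]'
python3 -c "
from h import *
to(.6436,.065,.0755,78)"
python3 -m handwheel '[[0,0,0.002,0,0,0],[0,0,0.002,0,0,0],[0,0,0.002,0,0,0],[0,0,0.002,0,0,0],[0,0,0,0,0,0],[0,0,0,0,0,0],[0,0,0,0,0,0],[0,0,0,0,0,0]]'
python3 -c "
from h import *
to(.6436,.065,.0755,78)"
```

```text
time: 11.78
ee_pos: [0.6434, 0.0653, 0.0875]
tcp_rot: [-180.0, 0.0, 77.9]
wrist_force: [1.0, -0.4, -0.9]
opening: 0.0134
t 11.78 pos [0.6434 0.0653 0.0875] rpy [-1.7999e+02  5.0000e-02  7.7930e+01] F [ 1.  -0.4 -0.9] op 0.0134 SHIFT [-0.0002  0.0003  0.012 ] TURN [-0.01  0.05 -0.07]
time: 12.45
ee_pos: [0.6436, 0.0653, 0.0806]
tcp_rot: [180.0, 0.0, 77.9]
wrist_force: [-2.1, 0.8, 5.8]
opening: 0.0132
t 12.45 pos [0.6436 0.0653 0.0806] rpy [1.7996e+02 2.0000e-02 7.7930e+01] F [-2.1  0.8  5.8] op 0.0132 SHIFT [-0.0003  0.0001  0.0051] TURN [ 0.04  0.02 -0.07]
```

```bash

python3 -m handwheel '[[0,0,0.002,0,0,0],[0,0,0.002,0,0,0],[0,0,0.0015,0,0,0],[0,0,0,0,0,0],[0,0,0,0,0,0],[0,0,0,0,0,0],[0,0,0,0,0,0],[0,0,0,0,0,0]]'
python3 -c "
from h import *
to(.6436,.065,.0755,168)"
```

```text
time: 13.12
ee_pos: [0.6437, 0.0653, 0.0754]
tcp_rot: [179.9, 0.0, 77.9]
wrist_force: [-4.0, 0.2, 7.5]
opening: 0.0129
t 13.12 pos [0.6437 0.0653 0.0754] rpy [1.7994e+02 2.0000e-02 7.7940e+01] F [-4.   0.2  7.5] op 0.0129 SHIFT [-0.0003  0.     -0.0001] TURN [ 3.000e-02  6.000e-02 -9.006e+01]
```

```bash

python3 -m handwheel '[[0,-0.0008,0,0,0,0],[0,-0.0007,0,0,0,0],[0,0,0,0,0,0],[0,0,0,0,0,0],[0,0,0,0,0,-3],[0,0,0,0,0,-3],[0,0,0,0,0,-3],[0,0,0,0,0,-3]]'
python3 -m handwheel '[[0,0,0,0,0,-5],[0,0,0,0,0,-5],[0,0,0,0,0,-5],[0,0,0,0,0,-5],[0,0,0,0,0,-5],[0,0,0,0,0,-5],[0,0,0,0,0,-5],[0,0,0,0,0,-5]]'
python3 -c "
from h import *
to(.6425,.065,.0755,168);print(monitor.get_obs()['torque'])"
```

```text
time: 13.78
ee_pos: [0.6428, 0.0656, 0.0757]
tcp_rot: [179.9, 0.0, 90.1]
wrist_force: [-0.8, 1.1, 7.8]
opening: 0.0134
time: 14.45
ee_pos: [0.6428, 0.0656, 0.0757]
tcp_rot: [179.9, 0.1, 130.2]
wrist_force: [-0.1, 0.6, 7.9]
opening: 0.0129
t 14.45 pos [0.6428 0.0656 0.0757] rpy [1.7991e+02 1.1000e-01 1.3018e+02] F [-0.1  0.6  7.9] op 0.0129 SHIFT [-0.0003 -0.0006  0.0002] TURN [  0.05   0.14 -37.82]
[ 0.0424896   0.08954806 -0.0126655 ]
```

It turns freely. I'll finish the turn and then let it rise by about 8 mm.

```bash

python3 -m handwheel '[[0,0,0,0,0,-5],[0,0,0,0,0,-5],[0,0,0,0,0,-5],[0,0,0,0,0,-5],[0,0,0,0,0,-5],[0,0,0,0,0,-5],[0,0,0,0,0,-5],[0,0,0,0,0,-2.8]]'
python3 -m handwheel '[[0,0,0,0,0,0],[0,0,-0.002,0,0,0],[0,0,-0.002,0,0,0],[0,0,-0.002,0,0,0],[0,0,0,0,0,0],[0,0,0,0,0,0],[0,0,0,0,0,0],[0,0,0,0,0,0]]'
python3 -c "
from h import *
to(.6428,.065,.0845,168);print(monitor.get_obs()['torque'])"
```

```text
time: 15.12
ee_pos: [0.6428, 0.0656, 0.0757]
tcp_rot: [-180.0, 0.1, 168.0]
wrist_force: [-0.2, 0.3, 8.3]
opening: 0.0131
time: 15.78
ee_pos: [0.6428, 0.0656, 0.0814]
tcp_rot: [-180.0, 0.1, 167.7]
wrist_force: [-0.2, -0.1, 5.3]
opening: 0.013
t 15.78 pos [0.6428 0.0656 0.0814] rpy [-1.7999e+02  1.3000e-01  1.6774e+02] F [-0.2 -0.1  5.3] op 0.013 SHIFT [-0.0001 -0.0006 -0.0031] TURN [-0.01  0.13 -0.26]
[-0.0327482  -0.11867698  0.06655825]
```

```bash

python3 -m handwheel '[[0,0,-0.001,0,0,0],[0,0,-0.001,0,0,0],[0,0,-0.0005,0,0,0],[0,0,0,0,0,0],[0,0,0,0,0,0],[0,0,0,0,0,0],[0,0,0,0,0,0],[0,0,0,0,0,0]]'
python3 -c "
from h import *
to(.6428,.065,.0845,168);print(monitor.get_obs()['torque'])"
python3 -m handwheel '[[0,0,0,0,0,0],[0,0,0,0,0,0],[0,0,0,0,0,0],[0,0,0,0,0,0],[0,0,0,0,0,0],[0,0,0,0,0,0],[0,0,0,0,0,0],[0,0,0,0,0,0]]' 1
python3 -m handwheel '[[0,0,-0.015,0,0,0],[0,0,-0.025,0,0,0],[0,0,-0.025,0,0,0],[0,0,-0.025,0,0,0],[0,0,0,0,0,0],[0,0,0,0,0,0],[0,0,0,0,0,0],[0,0,0,0,0,0]]' 
python3 - <<'E'
from h import *
to(.6028,-.133,.18,78)
c=cam('side');save(c,'s3.png',(310,180,420,300),5)
t=cam('top')
for n,c in(('s',c),('t',t)):
    P=cloud(c);hsv=cv2.cvtColor(c['img'],cv2.COLOR_RGB2HSV);m=(cv2.inRange(hsv,(4,110,50),(20,255,255))>0)&(P[...,1]>0)&(P[...,1]<.12)&(P[...,0]>.6)&(P[...,0]<.7)
    Q=P[m]
    if len(Q)<10: print(n,len(Q));continue
    s=Q[:,2]>np.percentile(Q[:,2],95)-.006
    th=np.radians(78);d=np.array([np.cos(th),np.sin(th)]);a=(Q[s,:2]-np.array([.6434,.065]));print(n,len(Q),'z',np.percentile(Q[:,2],[5,50,95]).round(4),'along',np.percentile(a@d,[5,50,95]).round(4),'across',np.percentile(a@np.array([d[1],-d[0]]),[5,50,95]).round(4))
E
```

```text
time: 16.45
ee_pos: [0.6421, 0.0656, 0.0831]
tcp_rot: [-180.0, 0.0, 167.7]
wrist_force: [3.4, 0.6, 5.2]
opening: 0.0132
t 16.45 pos [0.6421 0.0656 0.0831] rpy [-1.7996e+02  2.0000e-02  1.6773e+02] F [3.4 0.6 5.2] op 0.0132 SHIFT [-0.0008 -0.0004 -0.0014] TURN [-0.04  0.02 -0.27]
[ 0.00189762 -0.72431809 -0.02028565]
time: 17.12
ee_pos: [0.642, 0.0656, 0.083]
tcp_rot: [-180.0, -0.0, 167.7]
wrist_force: [0.0, -0.2, 0.2]
opening: 0.0854
time: 17.78
ee_pos: [0.6415, 0.0656, 0.1716]
tcp_rot: [-179.9, -0.1, 167.7]
wrist_force: [-0.0, 0.4, -0.6]
opening: 0.0853
t 17.78 pos [0.6415 0.0656 0.1716] rpy [-1.7992e+02 -1.0000e-01  1.6773e+02] F [-0.   0.4 -0.6] op 0.0853 SHIFT [-0.0043 -0.2023 -0.0081] TURN [-1.400e-01 -2.000e-02  8.973e+01]
s 234 z [0.0718 0.0901 0.1002] along [-0.0085 -0.0039  0.0054] across [-0.0149 -0.0006  0.0138]
t 0
```

View pics/s3.png

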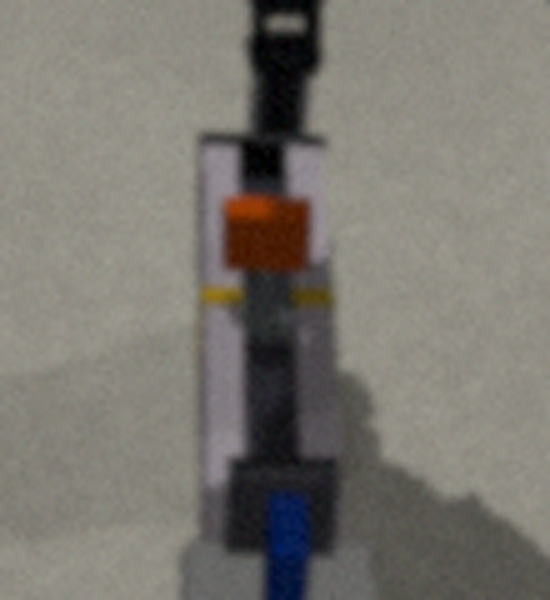

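The stop is locked across the rail at the mark: head at side (363,227), top at z ≈ 0.0995 (99 expected), centred within about 2 mm. Next the fin.

```bash

python3 -m handwheel '[[0,-0.025,-0.008,0,0,0],[-0.001,-0.03,0,0,0,0],[-0.001,-0.03,0,0,0,0],[-0.001,-0.03,0,0,0,0],[-0.001,-0.03,0,0,0,0],[0,-0.03,0,0,0,0],[0,-0.027,0,0,0,0],[0,0,0,0,0,0]]'
python3 -m handwheel '[[0,0,0,0,0,6.9],[0,0,0,0,0,6.9],[0,0,0,0,0,6.9],[0,0,0,0,0,6.9],[0,0,0,0,0,6.9],[0,0,0,0,0,6.9],[0,0,0,0,0,6.9],[0,0,0,0,0,6.9]]'
python3 -m handwheel '[[0,0,0,0,0,6.9],[0,0,0,0,0,6.9],[0,0,0,0,0,6.9],[0,0,0,0,0,6.9],[0,0,0,0,0,6.9],[0,0,0,0,0,0],[0,0,0,0,0,0],[0,0,0,0,0,0]]'
python3 - <<'E'
from h import *
to(.6025,-.132,.097,78)
E
```

```text
time: 18.55
ee_pos: [0.6017, -0.1366, 0.1805]
tcp_rot: [-179.9, -0.1, 167.5]
wrist_force: [-0.1, -0.3, -0.1]
opening: 0.0855
time: 19.22
ee_pos: [0.6029, -0.1321, 0.1804]
tcp_rot: [-179.9, -0.0, 112.2]
wrist_force: [-0.3, -0.6, -0.6]
opening: 0.0853
time: 19.88
ee_pos: [0.603, -0.1323, 0.1808]
tcp_rot: [-180.0, 0.0, 78.3]
wrist_force: [-0.9, 0.3, 0.0]
opening: 0.0856
t 19.88 pos [ 0.603  -0.1323  0.1808] rpy [-1.7997e+02  4.0000e-02  7.8270e+01] F [-0.9  0.3  0. ] op 0.0856 SHIFT [ 0.0003 -0.0005  0.0838] TURN [-0.03  0.04  0.27]
```

```bash

python3 -m handwheel '[[0,-0.0005,0.014,0,0,0.2],[0,0,0.014,0,0,0],[0,0,0.014,0,0,0],[0,0,0.014,0,0,0],[0,0,0.014,0,0,0],[0,0,0.012,0,0,0],[0,0,0,0,0,0],[0,0,0,0,0,0]]'
python3 -m handwheel '[[0,0,0,0,0,0],[0,0,0,0,0,0],[0,0,0,0,0,0],[0,0,0,0,0,0],[0,0,0,0,0,0],[0,0,0,0,0,0],[0,0,0,0,0,0],[0,0,0,0,0,0]]' -1 40
python3 - <<'E'
from h import *
to(.603+.1465*.2079,-.1323+.1465*.978,.097,78)
E
```

```text
time: 20.55
ee_pos: [0.6022, -0.1324, 0.0988]
tcp_rot: [-179.9, 0.0, 77.9]
wrist_force: [1.1, 0.3, 0.3]
opening: 0.0854
time: 21.22
ee_pos: [0.6033, -0.1328, 0.0996]
tcp_rot: [179.9, 0.0, 77.9]
wrist_force: [4.5, -1.1, 0.6]
opening: 0.0133
t 21.22 pos [ 0.6033 -0.1328  0.0996] rpy [1.7988e+02 5.0000e-02 7.7860e+01] F [ 4.5 -1.1  0.6] op 0.0133 SHIFT [ 0.1469 -0.0008  0.0025] TURN [ 0.12  0.05 -0.14]
```

```bash

python3 -m handwheel '[[0.005,0.0005,0,0,0,0],[0.008,0.0005,0,0,0,0],[0.008,0,0,0,0,0],[0.008,0,0,0,0,0],[0.008,0,0,0,0,0],[0.008,0,0,0,0,0],[0.005,0,0,0,0,0],[0,0,0,0,0,0]]'
python3 -c "
from h import *
to(.603+.1465*.2079,-.1323+.1465*.978,.0996,78)"
```

```text
time: 21.88
ee_pos: [0.6138, -0.082, 0.0996]
tcp_rot: [-180.0, -0.0, 77.9]
wrist_force: [-2.8, 2.2, 6.1]
opening: 0.0132
t 21.88 pos [ 0.6138 -0.082   0.0996] rpy [-179.96   -0.     77.92] F [-2.8  2.2  6.1] op 0.0132 SHIFT [ 0.095  -0.0003  0.    ] TURN [-0.04 -0.   -0.08]
```

```bash

python3 -m handwheel '[[0.006,0,0,0,0,0],[0.009,0,0,0,0,0],[0.009,0,0,0,0,0],[0.009,0,0,0,0,0],[0.009,0,0,0,0,0],[0.009,0,0,0,0,0],[0.006,0,0,0,0,0],[0,0,0,0,0,0]]'
python3 -m handwheel '[[0.006,0,0,0,0,0],[0.006,0,0,0,0,0],[0.005,0,0,0,0,0],[0.004,0,0,0,0,0],[0.003,0,0,0,0,0],[0,0,0,0,0,0],[0,0,0,0,0,0],[0,0,0,0,0,0]]'
python3 -c "
from h import *
to(.603+.1465*.2079,-.1323+.1465*.978,.0996,78)
c=cam('side');save(c,'s4.png',(310,180,420,300),5)"
```

```text
time: 22.55
ee_pos: [0.6253, -0.026, 0.0996]
tcp_rot: [-179.9, -0.0, 77.9]
wrist_force: [-6.4, 3.3, 8.2]
opening: 0.0131
time: 23.22
ee_pos: [0.63, -0.0032, 0.0996]
tcp_rot: [-179.9, -0.0, 77.9]
wrist_force: [-7.2, 2.5, 7.9]
opening: 0.0133
t 23.22 pos [ 0.63   -0.0032  0.0996] rpy [-1.7988e+02 -1.0000e-02  7.7910e+01] F [-7.2  2.5  7.9] op 0.0133 SHIFT [ 0.0146  0.0004 -0.    ] TURN [-0.12 -0.01 -0.09]
```

View pics/s4.png

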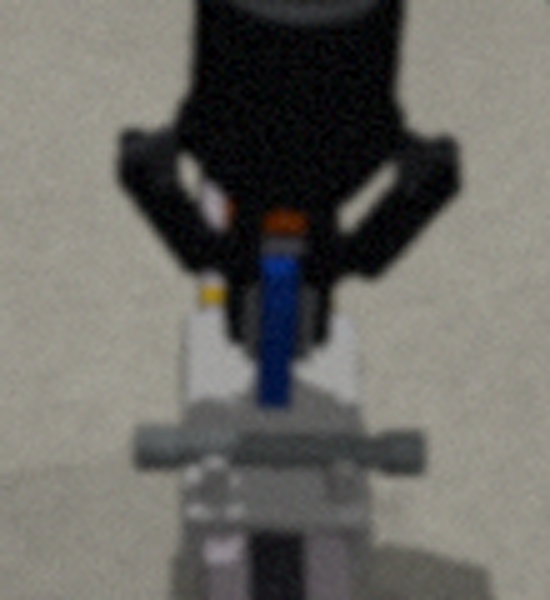

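```bash

python3 -m handwheel '[[0.003,-0.0005,-0.0005,0,0,0],[0.003,-0.0004,-0.0005,0,0,0],[0.003,0,0,0,0,0],[0.001,0,0,0,0,0],[0,0,0,0,0,0],[0,0,0,0,0,0],[0,0,0,0,0,0],[0,0,0,0,0,0]]'
python3 -m handwheel '[[0.001,0,0,0,0,0],[0.001,0,0,0,0,0],[0,0,0,0,0,0],[0,0,0,0,0,0],[0,0,0,0,0,0],[0,0,0,0,0,0],[0,0,0,0,0,0],[0,0,0,0,0,0]]'
python3 -c "
from h import *
to(.603+.1465*.2079,-.1323+.1465*.978,.0996,78)
print(monitor.get_obs()['wrist_force']@[.208,.978,0])"
```

```text
time: 23.93
ee_pos: [0.6318, 0.0057, 0.0996]
tcp_rot: [-179.9, 0.0, 77.9]
wrist_force: [-3.9, 3.1, -0.8]
opening: 0.0134
time: 24.6
ee_pos: [0.6321, 0.0073, 0.0997]
tcp_rot: [-179.9, 0.0, 77.8]
wrist_force: [-5.3, 1.0, -0.1]
opening: 0.0134
t 24.6 pos [0.6321 0.0073 0.0997] rpy [-1.7991e+02  4.0000e-02  7.7840e+01] F [-5.3  1.  -0.1] op 0.0134 SHIFT [0.0039 0.0005 0.0001] TURN [-0.09  0.04 -0.16]
-0.15494572181038496
```

```bash

python3 -m handwheel '[[0.001,0,0,0,0,0],[0.001,0,0,0,0,0],[0,0,0,0,0,0],[0,0,0,0,0,0],[0,0,0,0,0,0],[0,0,0,0,0,0],[0,0,0,0,0,0],[0,0,0,0,0,0]]'
python3 -m handwheel '[[0.0007,0,0,0,0,0],[0.0008,0,0,0,0,0],[0,0,0,0,0,0],[0,0,0,0,0,0],[0,0,0,0,0,0],[0,0,0,0,0,0],[0,0,0,0,0,0],[0,0,0,0,0,0]]'
python3 -c "
from h import *
to(.603+.1465*.2079,-.1323+.1465*.978,.0996,78)
print(monitor.get_obs()['wrist_force']@[.208,.978,0])"
```

```text
time: 25.27
ee_pos: [0.6325, 0.0091, 0.0996]
tcp_rot: [-179.9, 0.1, 77.8]
wrist_force: [-6.0, -0.3, -0.2]
opening: 0.0136
time: 25.93
ee_pos: [0.6327, 0.0103, 0.0996]
tcp_rot: [-179.9, 0.1, 77.8]
wrist_force: [-6.3, -1.1, -0.6]
opening: 0.0134
t 25.93 pos [0.6327 0.0103 0.0996] rpy [-1.799e+02  9.000e-02  7.782e+01] F [-6.3 -1.1 -0.6] op 0.0134 SHIFT [0.0008 0.0006 0.    ] TURN [-0.1   0.09 -0.18]
-2.367388458704876
```

```bash

python3 -m handwheel '[[0.001,-0.0005,0,0,0,0],[0,0,0,0,0,0],[0,0,0,0,0,0],[0,0,0,0,0,0],[0,0,0,0,0,0],[0,0,0,0,0,0],[0,0,0,0,0,0],[0,0,0,0,0,0]]'
python3 -m handwheel '[[0.001,0,0,0,0,0],[0,0,0,0,0,0],[0,0,0,0,0,0],[0,0,0,0,0,0],[0,0,0,0,0,0],[0,0,0,0,0,0],[0,0,0,0,0,0],[0,0,0,0,0,0]]'
python3 -c "
from h import *
to(.603+.1465*.2079,-.1323+.1465*.978,.0996,78)
print(monitor.get_obs()['wrist_force']@[.208,.978,0])
c=cam('side');save(c,'s5.png',(310,180,420,300),5)
P=cloud(c);hsv=cv2.cvtColor(c['img'],cv2.COLOR_RGB2HSV);m=(cv2.inRange(hsv,(4,110,50),(20,255,255))>0)&(P[...,1]>0)&(P[...,1]<.12)&(P[...,0]>.6)&(P[...,0]<.7)
print(m.sum(),np.percentile(P[m],[5,50,95],axis=0) if m.sum() else 0)"
```

```text
time: 26.6
ee_pos: [0.6329, 0.0112, 0.0997]
tcp_rot: [-180.0, 0.1, 77.8]
wrist_force: [-3.0, -3.6, -1.8]
opening: 0.0133
time: 27.27
ee_pos: [0.6331, 0.0123, 0.0997]
tcp_rot: [-180.0, 0.1, 77.8]
wrist_force: [-2.3, -3.8, -1.8]
opening: 0.0136
t 27.27 pos [0.6331 0.0123 0.0997] rpy [-1.7996e+02  9.0000e-02  7.7810e+01] F [-2.3 -3.8 -1.8] op 0.0136 SHIFT [-0.0012  0.0006  0.0001] TURN [-0.04  0.09 -0.19]
-4.195677684120955
45 [[0.63650006 0.0036083  0.09698277]
 [0.64726844 0.06575096 0.09922815]
 [0.65602039 0.07359643 0.15466304]]
```

```bash

python3 -m handwheel '[[0.001,0,0,0,0,0],[0,0,0,0,0,0],[0,0,0,0,0,0],[0,0,0,0,0,0],[0,0,0,0,0,0],[0,0,0,0,0,0],[0,0,0,0,0,0],[0,0,0,0,0,0]]'
python3 -m handwheel '[[0.001,0,0,0,0,0],[0,0,0,0,0,0],[0,0,0,0,0,0],[0,0,0,0,0,0],[0,0,0,0,0,0],[0,0,0,0,0,0],[0,0,0,0,0,0],[0,0,0,0,0,0]]'
python3 -c "
from h import *
to(.603+.1465*.2079,-.1323+.1465*.978,.0996,78)
print(monitor.get_obs()['wrist_force']@[.208,.978,0])"
```

```text
time: 27.98
ee_pos: [0.6333, 0.0133, 0.0997]
tcp_rot: [-180.0, 0.1, 77.8]
wrist_force: [-4.7, -2.7, -2.3]
opening: 0.0134
time: 28.65
ee_pos: [0.6335, 0.0142, 0.0997]
tcp_rot: [-180.0, 0.1, 77.8]
wrist_force: [-4.4, -4.2, -2.4]
opening: 0.0134
t 28.65 pos [0.6335 0.0142 0.0997] rpy [-1.7996e+02  9.0000e-02  7.7810e+01] F [-4.4 -4.2 -2.4] op 0.0134 SHIFT [-0.0032  0.0006  0.0001] TURN [-0.04  0.09 -0.19]
-5.0652778654885955
```

View pics/s5.png

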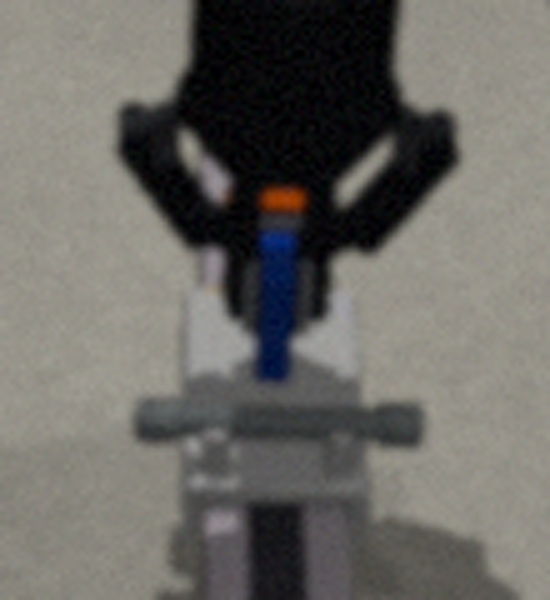

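The orange top looks to have moved up a little in the image since s3, so the stop may have been pushed along. I'll measure that before pushing further.

```bash
python3 - <<'E'
from h import *
c=cam('side');save(c,'s6.png',(310,180,420,300),5)
th=np.radians(78);d=np.array([np.cos(th),np.sin(th)])
for f in('s3','s4','s5','s6'):
    im=cv2.imread(f'pics/{f}.png');h=cv2.cvtColor(im,cv2.COLOR_BGR2HSV)
    m=cv2.inRange(h,(3,110,50),(20,255,255));col=m[:,255:300].sum(1)/255
    r=np.nonzero(col>20)[0];b=im[r[0]:r[-1],270:290,2].mean(1)
    if len(r)==0: print(f);continue
    # bright top / darker front transition
    g=np.gradient(b); k=r[0]+3+np.argmin(g[3:-3])
    out=[]
    for row in(r[0],k,r[-1]):
        X=ray(c,310+280/5,180+(row+.5)/5-.5,.099);out.append(((X[:2]-[.6434,.065])@d*1000).round(1))
    print(f,'rows',r[0],k,r[-1],'along mm',out,'br',b[::8].round())
E
```

```text
s3 rows 194 267 271 along mm [np.float64(7.4), np.float64(-40.3), np.float64(-42.9)] br [75. 94. 96. 86. 76. 75. 74. 71. 75. 72.]
s4 rows 214 228 232 along mm [np.float64(-6.0), np.float64(-15.3), np.float64(-17.9)] br [61. 82. 61.]
s5 rows 186 207 212 along mm [np.float64(12.8), np.float64(-1.4), np.float64(-4.7)] br [ 56. 142. 150.  83.]
s6 rows 182 202 208 along mm [np.float64(15.5), np.float64(2.0), np.float64(-2.0)] br [ 64. 142. 147.  88.]
```

View pics/s6.png

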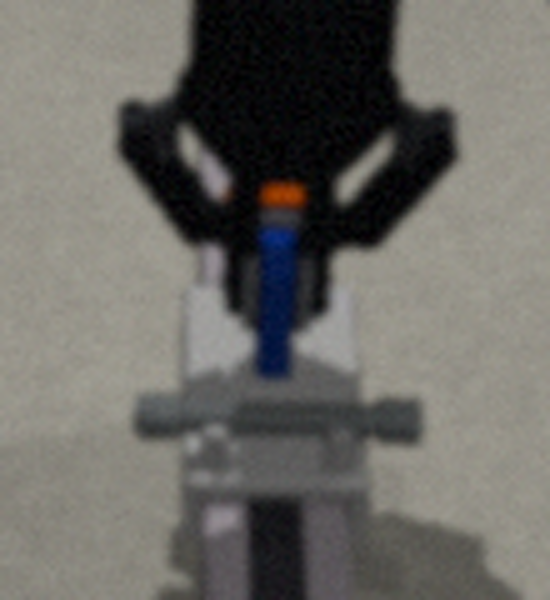

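In s6 the head's back edge (row 182 in the crop) sits about 8 mm further along than in s3, so the bumper has contact and has pushed the stop roughly 5–8 mm past the mark. I'll let go, clear the view and measure properly.

```bash

python3 -m handwheel '[[0,0,0,0,0,0],[0,0,0,0,0,0],[0,0,0,0,0,0],[0,0,0,0,0,0],[0,0,0,0,0,0],[0,0,0,0,0,0],[0,0,0,0,0,0],[0,0,0,0,0,0]]' 1
python3 -m handwheel '[[0,0,-0.02,0,0,0],[0,0,-0.035,0,0,0],[0,0,-0.035,0,0,0],[-0.035,0,0,0,0,0],[-0.04,0,0,0,0,0],[-0.04,0,0,0,0,0],[-0.04,0,0,0,0,0],[-0.04,0,0,0,0,0]]'
python3 - <<'E'
from h import *
to(.6335,.0142,.19,78)
th=np.radians(78);d=np.array([np.cos(th),np.sin(th)]);nn=np.array([d[1],-d[0]])
ims=[]
for n in('side','top'):
    c=cam(n);P=cloud(c);hsv=cv2.cvtColor(c['img'],cv2.COLOR_RGB2HSV)
    near=(P[...,1]>-.02)&(P[...,1]<.14)&(P[...,0]>.58)&(P[...,0]<.72)
    o=(cv2.inRange(hsv,(3,110,50),(19,255,255))>0)&near
    y=(cv2.inRange(hsv,(20,70,50),(36,255,255))>0)&near
    R=lambda m,z:np.array([ray(c,i,j,z)[:2] for j,i in np.argwhere(m)])-[.6434,.065]
    for nm,m,z in(('orange',o,.099),('yellow',y,.05)):
        if m.sum(): X=R(m,z);print(n,nm,len(X),'along',np.percentile(X@d,[2,50,98]).round(4),'across',np.percentile(X@nn,[2,50,98]).round(4))
    u,v=map(int,proj(c,(.64,.06,.08)));ims.append(cv2.resize(c['img'][v-40:v+50,u-45:u+45],(400,400),interpolation=2))
cv2.imwrite('pics/b7.png',np.hstack(ims)[:,:,::-1])
E
```

```text
time: 29.37
ee_pos: [0.6339, 0.0147, 0.1001]
tcp_rot: [180.0, 0.0, 77.8]
wrist_force: [0.3, 0.3, 1.3]
opening: 0.0855
time: 30.03
ee_pos: [0.5921, -0.1774, 0.1904]
tcp_rot: [180.0, 0.0, 77.9]
wrist_force: [0.4, -1.9, 0.1]
opening: 0.0855
t 30.03 pos [ 0.5921 -0.1774  0.1904] rpy [1.7997e+02 4.0000e-02 7.7870e+01] F [ 0.4 -1.9  0.1] op 0.0855 SHIFT [0.196  0.0002 0.0003] TURN [ 0.03  0.04 -0.13]
top orange 122 along [-0.007  -0.0002  0.0067] across [-0.025  -0.0046  0.0148]
top yellow 47 along [-0.0082 -0.0014  0.0044] across [-0.0357 -0.0253 -0.0145]
```

View pics/b7.png

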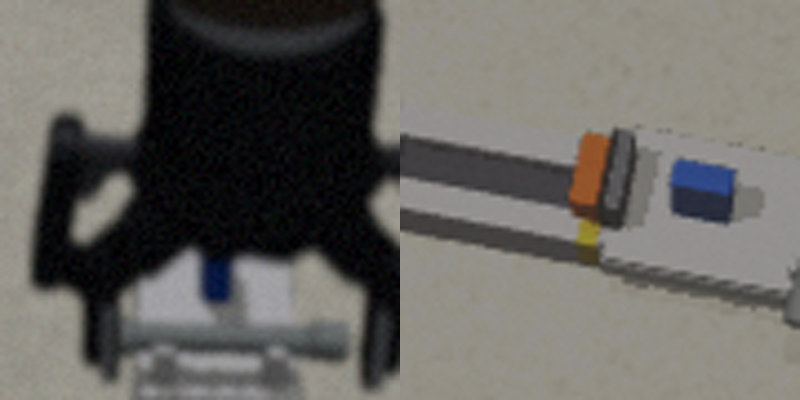

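From the top, the stop (centre about (0,0) relative to the mark, yellow stripe beside it) sits against the black bumper, which disagrees with the side view's shift. I'll take the arm clear and compare both views, including depth heights.

```bash

python3 -m handwheel '[[-0.04,0,-0.005,0,0,0],[-0.04,-0.02,-0.005,0,0,0],[-0.03,-0.03,0,0,0,0],[-0.02,-0.035,0,0,0,0],[0,-0.04,0,0,0,0],[0,-0.04,0,0,0,0],[0,-0.04,0,0,0,0],[0,0,0,0,0,0]]'
python3 - <<'E'
from h import *
to(.6335,.0142,.19,78)
th=np.radians(78);d=np.array([np.cos(th),np.sin(th)]);nn=np.array([d[1],-d[0]])
ims=[]
for n in('side','top'):
    c=cam(n);P=cloud(c);hsv=cv2.cvtColor(c['img'],cv2.COLOR_RGB2HSV)
    if n=='side': save(c,'s8.png',(310,180,420,300),5)
    near=(P[...,1]>-.02)&(P[...,1]<.14)&(P[...,0]>.58)&(P[...,0]<.72)
    o=(cv2.inRange(hsv,(3,110,50),(19,255,255))>0)&near
    y=(cv2.inRange(hsv,(20,70,50),(36,255,255))>0)&near
    R=lambda m,z:np.array([ray(c,i,j,z)[:2] for j,i in np.argwhere(m)])-[.6434,.065]
    for nm,m,z in(('orange',o,.099),('yellow',y,.05)):
        if m.sum(): X=R(m,z);print(n,nm,len(X),'along',np.percentile(X@d,[2,50,98]).round(4),'across',np.percentile(X@nn,[2,50,98]).round(4),'z',np.percentile(P[m][:,2],[5,50,95]).round(4),'depth along',np.percentile((P[m][:,:2]-[.6434,.065])@d,[5,50,95]).round(4))
    u,v=map(int,proj(c,(.64,.06,.08)));ims.append(cv2.resize(c['img'][v-40:v+50,u-45:u+45],(400,400),interpolation=2))
cv2.imwrite('pics/b8.png',np.hstack(ims)[:,:,::-1])
E
```

```text
time: 30.8
ee_pos: [0.3625, -0.255, 0.2006]
tcp_rot: [-179.9, 0.0, 77.8]
wrist_force: [0.7, -0.7, 0.8]
opening: 0.0856
t 30.8 pos [ 0.3625 -0.255   0.2006] rpy [-1.7994e+02  4.0000e-02  7.7750e+01] F [ 0.7 -0.7  0.8] op 0.0856 SHIFT [0.3206 0.2077 0.0101] TURN [-0.06  0.04 -0.25]
side orange 65 along [-0.0055 -0.0011  0.0054] across [-0.0169 -0.0006  0.0157] z [0.0981 0.0996 0.1014] depth along [-0.0077 -0.0015  0.0053]
side yellow 3 along [0.0038 0.0039 0.004 ] across [0.0229 0.0249 0.027 ] z [0.0497 0.0516 0.0616] depth along [-0.0102  0.002   0.0043]
top orange 123 along [-0.0071 -0.0005  0.0067] across [-0.025  -0.0044  0.0148] z [0.0848 0.0982 0.1015] depth along [-0.0065 -0.0002  0.0063]
top yellow 48 along [-0.0082 -0.0015  0.0044] across [-0.0357 -0.0251 -0.0145] z [0.0143 0.0475 0.0538] depth along [-0.0055 -0.0009  0.004 ]
```

Unobstructed, both views and the depth agree: the stop is on the mark (0 to −1 mm) at locked height (≈0.0996). Next I'll check the bumper–stop contact numerically.

```bash
python3 - <<'E'
from h import *
th=np.radians(78);d=np.array([np.cos(th),np.sin(th)]);nn=np.array([d[1],-d[0]])
im=cv2.imread('pics/s8.png');h=cv2.cvtColor(im,cv2.COLOR_BGR2HSV);r=np.nonzero(cv2.inRange(h,(3,110,50),(20,255,255))[:,255:300].sum(1)/255>20)[0];print('s8 rows',r[0],r[-1])
for n in('top','side'):
    c=cam(n);P=cloud(c);hsv=cv2.cvtColor(c['img'],cv2.COLOR_RGB2HSV)
    f=(cv2.inRange(hsv,(100,100,40),(125,255,255))>0)&(P[...,2]>.108)&(P[...,0]>.58)&(P[...,0]<.68)&(P[...,1]>-.05)&(P[...,1]<.06)
    X=np.array([ray(c,i,j,.115)[:2] for j,i in np.argwhere(f)])-[.6434,.065];print(n,'fin along',np.percentile(X@d,[2,50,98]).round(4),'mean',(X@d).mean().round(4),'across',(X@nn).mean().round(4))
    for a in np.arange(-.022,.013,.0015):
        px=[]
        for w in(-.008,-.003,.002,.007):
            u,v=proj(c,np.r_[np.array([.6434,.065])+a*d+w*nn,.0995]);px.append(cv2.getRectSubPix(c['img'],(1,1),(u,v))[0,0])
        print(round(a*1000,1),np.mean(px,0).round(),end=' | ')
    print()
E
```

```text
s8 rows 192 216
top fin along [-0.0688 -0.0547 -0.0413] mean -0.0549 across 0.0004
-22.0 [100.  98.  94.] | -20.5 [66. 65. 63.] | -19.0 [57. 55. 55.] | -17.5 [70. 68. 69.] | -16.0 [87. 85. 87.] | -14.5 [89. 87. 89.] | -13.0 [88. 86. 88.] | -11.5 [86. 84. 86.] | -10.0 [68. 67. 66.] | -8.5 [58. 50. 44.] | -7.0 [85. 56. 41.] | -5.5 [126.  73.  41.] | -4.0 [149.  85.  43.] | -2.5 [150.  86.  43.] | -1.0 [150.  84.  42.] | 0.5 [150.  84.  42.] | 2.0 [150.  85.  43.] | 3.5 [150.  86.  44.] | 5.0 [146.  86.  49.] | 6.5 [132.  89.  66.] | 8.0 [110.  97.  91.] | 9.5 [110. 108. 107.] | 11.0 [114. 110. 111.] | 12.5 [112. 109. 109.] | 
side fin along [-0.0754 -0.0572 -0.0413] mean -0.0579 across 0.001
-22.0 [30. 42. 86.] | -20.5 [38. 47. 79.] | -19.0 [47. 51. 72.] | -17.5 [53. 55. 70.] | -16.0 [58. 58. 68.] | -14.5 [61. 60. 66.] | -13.0 [62. 60. 64.] | -11.5 [65. 58. 60.] | -10.0 [70. 52. 53.] | -8.5 [79. 49. 44.] | -7.0 [97. 49. 32.] | -5.5 [115.  50.  20.] | -4.0 [134.  56.  14.] | -2.5 [152.  62.  10.] | -1.0 [157.  65.  10.] | 0.5 [159.  66.  10.] | 2.0 [152.  64.  14.] | 3.5 [141.  62.  22.] | 5.0 [126.  58.  32.] | 6.5 [106.  56.  40.] | 8.0 [86. 54. 48.] | 9.5 [72. 53. 52.] | 11.0 [58. 51. 55.] | 12.5 [53. 49. 54.] |
```

The stop–fin spacing is 54.7 mm (55 expected at contact), so they touch within measuring error. The 5 mm spring-back on release suggests the stop tilted elastically when pushed. I'll do one gentle touch to make sure of contact, watching the head's edge row.

```bash

python3 -m handwheel '[[0,0.03,0,0,0,0],[0,0.04,0,0,0,0],[0,0.04,0,0,0,0],[0,0.04,0,0,0,0],[0.02,0.03,0,0,0,0],[0.03,0.0273,0,0,0,0],[0.04,0,0,0,0,0],[0.04,0,0,0,0,0]]'
python3 -m handwheel '[[0.04,0,0,0,0,0],[0.04,0,0,0,0,0],[0.04,0,0,0,0,0],[0.04,0,0,0,0,0],[0.027,0,0,0,0,0],[0,0,0,0,0,0],[0,0,0,0,0,0],[0,0,0,0,0,0]]'
python3 -c "
from h import *
to(.6324,.0112,.0995,78)"
```

```text
time: 31.67
ee_pos: [0.6002, -0.1718, 0.1968]
tcp_rot: [-179.8, 0.0, 77.8]
wrist_force: [-0.1, -0.3, 0.4]
opening: 0.0852
time: 32.33
ee_pos: [0.6377, 0.0098, 0.1987]
tcp_rot: [-179.9, 0.1, 77.9]
wrist_force: [0.1, 0.1, -0.5]
opening: 0.0854
t 32.33 pos [0.6377 0.0098 0.1987] rpy [-1.7994e+02  7.0000e-02  7.7890e+01] F [ 0.1  0.1 -0.5] op 0.0854 SHIFT [ 0.0004 -0.0054  0.0992] TURN [-0.06  0.07 -0.11]
```

```bash
cat > m.py <<'E'
from h import *
def meas():
    o=monitor.get_obs();c=cam('side');im=cv2.resize(c['img'][180:300,310:420],None,fx=5,fy=5,interpolation=cv2.INTER_CUBIC);h=cv2.cvtColor(im,cv2.COLOR_RGB2HSV)
    r=np.nonzero(cv2.inRange(h,(3,110,50),(20,255,255))[:,255:300].sum(1)/255>20)[0]
    b=np.nonzero(cv2.inRange(h,(100,110,50),(130,255,255))[:,262:290].sum(1)/255>15)[0]
    print('nut rows',r[0],r[-1],'fin rows',b[0],b[-1],'pos',o['ee_pos'].round(4),'F',o['wrist_force'].round(1),'along',(o['wrist_force']@[.208,.978,0]).round(1),'op',round(o['opening'],4))
E
python3 -m handwheel '[[0,-0.0027,0.014,0,0,0],[0,-0.0027,0.014,0,0,0],[0,0,0.018,0,0,0],[0,0,0.018,0,0,0],[0,0,0.018,0,0,0],[0,0,0.017,0,0,0],[0,0,0,0,0,0],[0,0,0,0,0,0]]' >/dev/null
python3 -c "from m import *;meas()"
python3 -m handwheel '[[0,0,0,0,0,0],[0,0,0,0,0,0],[0,0,0,0,0,0],[0,0,0,0,0,0],[0,0,0,0,0,0],[0,0,0,0,0,0],[0,0,0,0,0,0],[0,0,0,0,0,0]]' -1 20 >/dev/null
python3 -c "from m import *;meas()"
python3 -m handwheel '[[0.001,0,0,0,0,0],[0,0,0,0,0,0],[0,0,0,0,0,0],[0,0,0,0,0,0],[0,0,0,0,0,0],[0,0,0,0,0,0],[0,0,0,0,0,0],[0,0,0,0,0,0]]' >/dev/null
python3 -c "from m import *;meas()"
python3 -m handwheel '[[0.001,0,0,0,0,0],[0,0,0,0,0,0],[0,0,0,0,0,0],[0,0,0,0,0,0],[0,0,0,0,0,0],[0,0,0,0,0,0],[0,0,0,0,0,0],[0,0,0,0,0,0]]' >/dev/null
python3 -c "from m import *;meas()"
```

```text
nut rows 191 216 fin rows 233 382 pos [0.6314 0.0093 0.1   ] F [ 1.6 -0.2  0.5] along 0.2 op 0.0855
nut rows 192 216 fin rows 233 382 pos [0.6327 0.0104 0.1011] F [ 5.2 -1.8  0.2] along -0.7 op 0.0137
nut rows 191 216 fin rows 232 381 pos [0.6328 0.0111 0.1011] F [ 4.  -2.5  0.4] along -1.6 op 0.0138
nut rows 189 214 fin rows 231 380 pos [0.6329 0.0118 0.1011] F [ 4.2 -4.6  0.6] along -3.6 op 0.0134
```

The head edge now moves together with the fin (nut row 191→189, fin row 233→231, force 3.6 N), so they are in contact. I'll let go gently, lift clear and check.

```bash

python3 -m handwheel '[[0,0,0,0,0,0],[0,0,0,0,0,0],[0,0,0,0,0,0],[0,0,0,0,0,0],[0,0,0,0,0,0],[0,0,0,0,0,0],[0,0,0,0,0,0],[0,0,0,0,0,0]]' 1
python3 -c "from m import *;meas()"
python3 -m handwheel '[[0,0,-0.02,0,0,0],[0,0,-0.035,0,0,0],[0,0,-0.035,0,0,0],[-0.035,0,0,0,0,0],[-0.04,0,0,0,0,0],[-0.04,0,0,0,0,0],[-0.04,0,0,0,0,0],[-0.04,0,0,0,0,0]]'
python3 -m handwheel '[[-0.04,0,-0.005,0,0,0],[-0.04,-0.02,-0.005,0,0,0],[-0.03,-0.03,0,0,0,0],[-0.02,-0.035,0,0,0,0],[0,-0.04,0,0,0,0],[0,-0.04,0,0,0,0],[0,-0.04,0,0,0,0],[0,0,0,0,0,0]]'
python3 - <<'E'
from m import *
meas();d=np.array([.2079,.978])
for n in('top','side'):
    c=cam(n);P=cloud(c);h=cv2.cvtColor(c['img'],cv2.COLOR_RGB2HSV)
    near=(P[...,0]>.58)&(P[...,0]<.72)&(P[...,1]>-.05)&(P[...,1]<.14)
    o=(cv2.inRange(h,(3,110,50),(19,255,255))>0)&near; f=(cv2.inRange(h,(100,100,40),(125,255,255))>0)&near&(P[...,2]>.108)
    for nm,m,z in(('nut',o,.099),('fin',f,.115)):
        X=np.array([ray(c,i,j,z)[:2] for j,i in np.argwhere(m)])-[.6434,.065];print(n,nm,'along',np.percentile(X@d,[2,50,98]).round(4),'z',np.percentile(P[m][:,2],[50,95]).round(4))
E
```

```text
time: 35.87
ee_pos: [0.6322, 0.0125, 0.1007]
tcp_rot: [180.0, 0.0, 77.8]
wrist_force: [0.1, -1.3, 0.1]
opening: 0.0855
nut rows 191 216 fin rows 233 381 pos [0.6322 0.0125 0.1007] F [ 0.1 -1.3  0.1] along -1.2 op 0.0855
time: 36.58
ee_pos: [0.5905, -0.1797, 0.1911]
tcp_rot: [180.0, 0.0, 77.9]
wrist_force: [1.1, 0.3, -0.1]
opening: 0.0857
time: 37.25
ee_pos: [0.3608, -0.2575, 0.2012]
tcp_rot: [-179.9, 0.1, 77.7]
wrist_force: [1.1, 0.2, 0.1]
opening: 0.0852
nut rows 191 216 fin rows 233 381 pos [ 0.3608 -0.2575  0.2012] F [1.1 0.2 0.1] along 0.4 op 0.0852
top nut along [-0.0066  0.      0.0071] z [0.0978 0.1013]
top fin along [-0.0684 -0.0547 -0.0408] z [0.1139 0.1175]
side nut along [-0.0054  0.0011  0.0056] z [0.0992 0.1012]
side fin along [-0.0755 -0.0573 -0.0413] z [0.1148 0.1166]
```

Everything agrees: the stop is on the mark, at locked height and in contact. Handing in.

```bash
python3 -c "
from h import *
print(order.job_done())"
```

```text
the job is handed in; nothing more can be done
None
```

The stop nut is locked in the rail at the yellow mark, and the white carriage stands with its bumper against it. I handed the job in at about 37 s, inside the 64 s limit.

**Stop nut:** I lowered it through the slot, pressed it to about 24 mm, turned it 90°, let it rise and let go. Both cameras' last measurements put it within about 1 mm of the mark. Its head top is at about 99–100 mm; 99 mm is expected when locked.

**Carriage:** The stop-to-fin spacing measured 54.7 mm in the top view, where 55 mm means contact. On the last gentle touch the nut's head moved together with the fin. After I let go, both settled back by well under a pixel and stayed put with the arm clear.

**Bystanders:** The bottle, the jar and the spanner were never approached closely. I did not measure them again at the end.

**What went wrong or disagreed:**
- **Joint limit:** On the first approach the last joint stopped at the end of its travel (179.94° of 180°), so I switched to the same grasp half a turn away.
- **Side view during the first push:** While the gripper held the carriage, the side camera seemed to show the stop pushed 5–8 mm past the mark. After release both cameras showed it back on the mark, so I take it that the stop tipped elastically and sprang back.
- **Top and side fin positions:** The two cameras differ by about 2.5 mm on the fin, because the side view also takes in the fin's rear face.
- **Last picture:** It was refused by the 12-picture limit, so the final checks were numeric only.

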